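# Make up the table caddy for soup

## Robot

A 6-joint arm with a two-finger parallel gripper is mounted at the origin on a cart in front of the work surface, level with it; the furniture and walls round the work are solid. World frame = base frame: x ahead of the robot, y to its left, z up, the work surface at z = 0. Lengths are in m, angles in rad, forces in N, time in s.
With the tool pointing down it reaches from about 0.3 to 0.875 m from the base axis. Payload 6.4 kg.
Tool frame: the origin (TCP) lies midway between the tips of the shut fingers; the grasp point (between the pads) lies 19 mm behind it (grasp_offset is the distance from the TCP to the grasp point, in m); z points along the fingers, y is the line along which they close (so a half turn about z gives the same grasp; the last joint's range is limited). The gripper opens to 85 mm and grips with 20 to 120 N. Pads are 22 mm wide; open, the fingers measure 114 mm over their backs; the gripper's body (76 mm by 85 mm) begins 54 mm behind the grasp point. The pads swing forward as they close: fully open they stand 13 mm farther back than shut.
Start: joints at [0.945, 0.181, 1.607, -0, 1.354, -0.206], TCP at [0.234, 0.525, 0.208] pointing down, gripper open.
Joint ranges: [-2.99, 2.99], [-0.89, 2.07], [0.3, 2.58], [-1.14, 4.28], [0, 2.63], [-3.12, 3.12]. Speed limits (rad/s): [2.57, 2.57, 3.01, 3.14, 3.14, 3.14].

## Interface

Orientations are given as a unit quaternion [w, x, y, z].
In Python, from bench import * gives the robot as it stands. The module is installed in compiled form; this text tells all that it offers.
- The arm moves only by the tool servo_tool, never from a script. Its argument "commands" is text: rows parted by semicolons, each of 7 numbers parted by spaces: the turn, a rotation vector about the tool's x, y, z in rad, then the shift along the tool's x, y, z in mm, then the opening, from 0 (shut) to 1 (fully open). In form: wx wy wz dx dy dz claw; .... A call has 1 to 5 rows; each row shifts and turns the commanded pose from where the row before left it, along the tool's axes as they then stand; what a row does not reach is not made up. A row lasts 1/8 s, in which the tool goes at most 62.5 mm and 10.7 degrees, less where a joint would pass 70% of its speed; a pose out of reach is approached as far as the arm can. A call with a gripper value outside its range is refused whole. The fingers move at their own pace and stop on an object; the grip force is fixed at half the most. Time passes only in rows, so rows that do not move let the fingers close. It gives the time, the measured TCP pose, the force, the opening and the grip force at its end, in the units of the state.
- get_obs(): the state, without advancing time (a new reading comes with each control period).
- camera(name): name is "scene" or "top" or "wrist"; returns the picture (480x640x3 uint8, blue, green, red); there is no depth.
- calibration(name): a dict with "fx", "fy", "cx", "cy" (pixels), "k1" (the pictures are not rectified: a ray, as slopes to the right and down, at radius r is drawn at 1 + k1 r^2 times it, then the intrinsics apply), "R" (3x3) and "t" (3): a world point X has camera coordinates R X + t. Camera axes: x right, y down, z forward; pixel columns grow to the right and rows downward; lengths in m; the calibration is good to about 2 mm. A picture is of the moment at which its call begins: read the wrist's pose just before it. calibration takes no time and is no camera call; for the wrist camera it gives the pose at the moment of the call.
- hand_in(): hands the job in; it is judged then, once.
The state is a dict: "time_s": time; "q": joint angles; "dq": joint speeds; "joint_efforts": joint torques, N m; "eef_pos": TCP position; "eef_rot": TCP orientation; "wrist_force": force on the tool from outside, world axes, zero at the start; "torque": the same for the moment, N m; "opening": opening from 0.0 (shut) to 1.0 (fully open); "grasp_force": force on a finger pad.
Only numpy, scipy, OpenCV 4.12 (cv2) and the standard library are available. Lean on these libraries where they do the work, as an engineer would, in place of code of your own. Each camera call takes 0.05 s, during which the arm holds its last target. There are 200 camera calls.

## Task

Make up the wooden table caddy for soup: lay the large soup spoon along the back trough, stand the pepper mill and the salt shaker in the bored wells that fit them (mill in the wide one, salt in the narrow one), and stand the dark blue jug in the square bay with its handle out through the notch. Everything must sit fully down on the caddy's floor, upright (the spoon flat) and released. The spice jar, the pale blue cup and the teaspoon do not belong in it: leave them where they are.

Things in the scene. Friction and masses are not known exactly. Their poses are not given: they have to be found in the camera images.
- caddy: Pale wood caddy 180x250x46, fixed. Origin: centre of underside; x to the trough side. Inner floor z 8, rims z 46. mm, (x, y): mill well, bore 72, centre (-44, 74); salt well, bore 58, centre (-44, 1); square jug bay x -82..2, y -117..-33, its -x wall (8 thick) notched to the floor at y -95..-55 for the handle; spoon trough x 10..82, y -117..117, outer walls to z 26, the wall to the wells z 46.
- pepper_mill: Dark turned wooden pepper mill, 58 mm in diameter, 160 mm tall; its round head (50 mm wide, 116 to 149 mm above the base, with a small steel knob on top) does not turn. Origin: centre of its base, z up.
- salt_shaker: Salt shaker of clear glass with a domed grey cap with holes, 44 mm in diameter, 90 mm tall; about 34 mm wide at the neck and cap, 65 mm above the base and up. Origin: centre of its base, z up.
- cream_jug: Small dark blue jug with a spout and one handle; 85 mm tall, 103 over the handle, hollow, round body 69 wide. Origin: at the base, midway along the 103; z up. The handle points along -y: an upright loop 12 to 14 thick (along x), from y -25 to -52, z 19 to 83 mm; body axis at y = +17 mm. It can be lifted by the handle, pinched along x at y = -40 mm, about z 65.
- soup_spoon: Large steel soup spoon, 188 mm long, 38 mm wide at the bowl, 15 mm high, lying bowl up on the cooker. Origin: middle of its length, at its underside; x along its length (bowl at +x), z up. To the fingers it is about 27 mm wide at the middle, wider than its handle looks.
- spice_jar: Look-alike of the salt shaker, not wanted: spice jar with a straight glass body, a paper label and a flat-topped pale grey cap, 44 mm in diameter, 101 mm tall. Origin: centre of its base, z up.
- blue_cup: Look-alike of the jug, not wanted: pale blue coffee cup, low and wide, white inside, 63 mm wide, 87 mm over its handle, only 51 mm tall. Origin: at the base, midway along the 87 mm; handle along -y, z up.
- teaspoon: Look-alike of the soup spoon, not wanted: steel teaspoon, 138 mm long, 28 mm wide, 12 mm high. Origin: middle of its length, at its underside; x along its length, z up.
- board: Wooden chopping board lying on the cooker, 150 x 230 x 21 mm, does not slide; the pepper mill, the salt shaker and the spice jar stand on it in a row along its y (long) axis. Origin: centre of its underside.

How it is judged:
At the end, for the whole second after the job is handed in: Mill and shaker in their own wells (12 mm from its centre), jug in its bay, handle in the notch; these upright (0.12 rad). Spoon flat in the trough, along it (0.25 rad, within 26 mm across, 35 mm along). All down on the floor, at rest. Jar, cup, teaspoon upright within 30 mm of their start (x of pepper_mill in the frame of caddy between -0.056 and -0.032 m and y of pepper_mill in the frame of caddy between 0.062 and 0.086 m and z of pepper_mill in the frame of caddy between 0.002 and 0.016 m and x of salt_shaker in the frame of caddy between -0.056 and -0.032 m and y of salt_shaker in the frame of caddy between -0.011 and 0.013 m and z of salt_shaker in the frame of caddy between 0.002 and 0.016 m and x of cream_jug in the frame of caddy between -0.071 and -0.043 m and y of cream_jug in the frame of caddy between -0.091 and -0.059 m and z of cream_jug in the frame of caddy between 0.002 and 0.016 m and x of soup_spoon in the frame of caddy between 0.02 and 0.072 m and y of soup_spoon in the frame of caddy between -0.035 and 0.035 m and z of soup_spoon in the frame of caddy between 0.002 and 0.016 m and angle between each of pepper_mill, salt_shaker, cream_jug's own z axis and vertical below 0.12 rad and angle between each of soup_spoon, spice_jar, blue_cup, teaspoon's own z axis and vertical below 0.2 rad and angle between the x axis of soup_spoon and the y axis of caddy, either way round below 0.25 rad and linear speed of each of pepper_mill, salt_shaker, cream_jug, soup_spoon below 0.02 m/s and angular speed of each of pepper_mill, salt_shaker, cream_jug, soup_spoon below 0.6 rad/s and distance of each of spice_jar, blue_cup, teaspoon from where it was at the start of the episode below 0.03 m); the robot touches nothing.
It fails at once if the spice jar, which does not belong, is moved from its place (more than 30 mm) (distance of spice_jar from where it was at the start of the episode above 0.03 m).
It fails at once if the blue cup, which does not belong, is moved from its place (more than 30 mm) (distance of blue_cup from where it was at the start of the episode above 0.03 m).
It fails at once if the teaspoon, which does not belong, is moved from its place (more than 30 mm) (distance of teaspoon from where it was at the start of the episode above 0.03 m).
It also fails if it takes over 122 s, if anything falls off the work surface, if the arm or the gripper's body presses on something with over 40 N, if the wrist force passes 120 N, or if a joint passes its speed limit or range.

## Working session

There is one attempt and no reset: what is moved stays moved. The work goes in short steps, Python scripts to look and compute and a tool call to move; the robot and the scene stay as the last step left them, time stands still between calls to the robot, and variables do not carry over. Pictures are saved under pics/ and viewed, at most 14 in all, crops included, and the job is handed in when it is done.

Besides the shell and the picture viewer there is one more tool, called by a JSON object that holds its "op" and its "data", one argument or row to a line. servo_tool: Moves the arm, as the interface text tells. Its arguments: {"type":"object","properties":{"commands":{"type":"string"}},"required":["commands"]}

```bash
mkdir -p pics
cat > h.py <<'E'
from bench import *
import numpy as np, cv2
from scipy.spatial.transform import Rotation as Ro
def ray(c,uv):
    u=np.array([(uv[0]-c['cx'])/c['fx'],(uv[1]-c['cy'])/c['fy']]);d=u.copy()
    for _ in range(20): d=u/(1+c['k1']*(d@d))
    R=np.array(c['R']);t=np.array(c['t'])
    return -R.T@t, R.T@np.array([d[0],d[1],1.])
def at(c,uv,z):
    o,d=ray(c,uv); return o+d*(z-o[2])/d[2]
def tri(obs):
    A=np.zeros((3,3));b=np.zeros(3)
    for c,uv in obs:
        o,d=ray(c,uv);d/=np.linalg.norm(d);P=np.eye(3)-np.outer(d,d);A+=P;b+=P@o
    x=np.linalg.solve(A,b)
    return x,[1000*np.linalg.norm(np.cross((x-ray(c,uv)[0]),ray(c,uv)[1]/np.linalg.norm(ray(c,uv)[1]))) for c,uv in obs]
def proj(c,X):
    p=np.array(c['R'])@np.array(X)+np.array(c['t']);s=p[:2]/p[2];s=s*(1+c['k1']*(s@s))
    return np.array([s[0]*c['fx']+c['cx'],s[1]*c['fy']+c['cy']])
E
python3 - <<'E'
from h import *
import pickle
print(get_obs())
for n in ['scene','top','wrist']:
    c=calibration(n);im=camera(n);cv2.imwrite(f'pics/{n}0.png',im);pickle.dump(c,open(f'{n}0.pkl','wb'))
    print(n,{k:np.round(v,4).tolist() for k,v in c.items()})
E
```

```text
{'time_s': 0.0, 'q': array([ 9.44714741e-01,  1.81540246e-01,  1.60799258e+00, -1.64581161e-05,
        1.35374045e+00, -2.06300612e-01]), 'dq': array([ 0.00162157, -0.00042294,  0.00075915,  0.00039451, -0.00046932,
        0.00201736]), 'joint_efforts': array([-1.08690856e-03, -4.44851911e+01, -3.51337516e+01, -2.51843312e-04,
        8.97186517e-03, -3.22292840e-05]), 'eef_pos': array([0.23399819, 0.52461403, 0.20719205]), 'eef_rot': array([-3.32373513e-04,  2.08350978e-01,  9.78053763e-01, -7.71829791e-04]), 'wrist_force': array([-0.70833286,  1.23742689,  0.17724886]), 'torque': array([-0.02353895,  0.01559137, -0.00691137]), 'grasp_force': 0.0, 'opening': 1.0036478033142173}
scene {'fx': 599.9359, 'fy': 599.9359, 'cx': 322.8865, 'cy': 237.4956, 'k1': -0.1241, 'R': [[0.6973, -0.7168, -0.0021], [-0.5518, -0.5349, -0.6398], [0.4575, 0.4473, -0.7685]], 't': [-0.4085, 0.345, 0.8552]}
top {'fx': 456.415, 'fy': 456.415, 'cx': 321.6228, 'cy': 240.1571, 'k1': -0.0441, 'R': [[0.0193, -0.9998, 0.0062], [-0.9863, -0.02, -0.1639], [0.164, -0.003, -0.9865]], 't': [-0.014, 0.6005, 0.9329]}
wrist {'fx': 381.7179, 'fy': 381.7179, 'cx': 316.5983, 'cy': 237.063, 'k1': -0.0125, 'R': [[0.4073, 0.9133, 0.0001], [0.8739, -0.3897, 0.2906], [0.2655, -0.1183, -0.9568]], 't': [-0.5742, -0.0366, 0.3774]}
```

View pics/scene0.png

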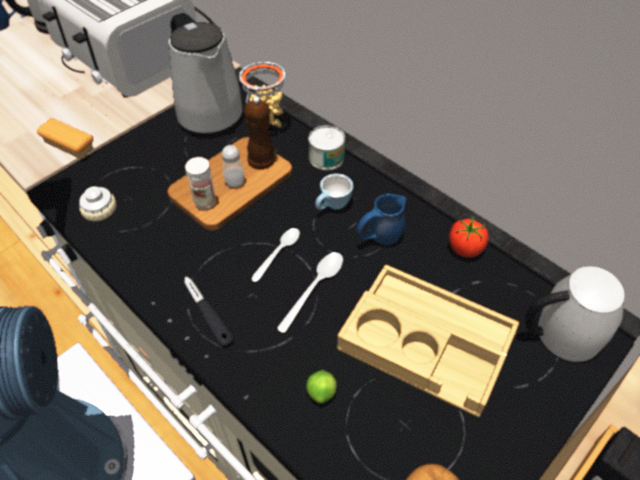

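View pics/top0.png

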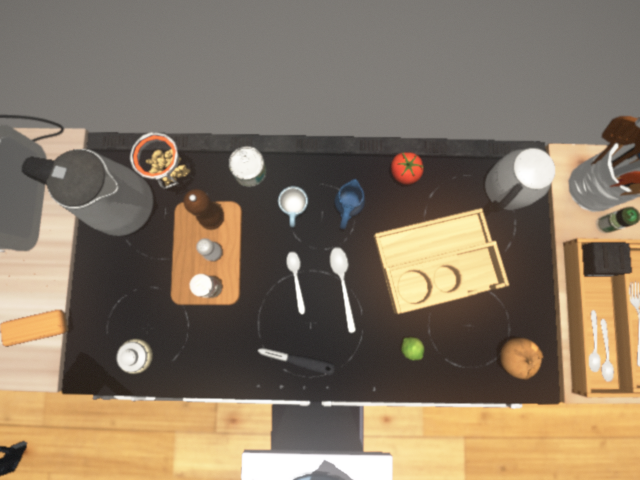

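Run:
```python
import cv2
t=cv2.imread('pics/top0.png');s=cv2.imread('pics/scene0.png')
def crop(im,x,y,w,h,k,n):
    o=cv2.resize(im[y:y+h,x:x+w],None,fx=k,fy=k,interpolation=cv2.INTER_CUBIC)
    for i in range(0,w,20): cv2.putText(o,str(x+i),(i*k,8),0,.3,(0,255,255),1); cv2.line(o,(i*k,0),(i*k,4),(0,255,255),1)
    for i in range(0,h,20): cv2.putText(o,str(y+i),(0,i*k+4),0,.3,(0,255,255),1)
    cv2.imwrite(n,o)
crop(t,165,170,200,150,4,'pics/t1.png')
crop(s,165,85,200,150,4,'pics/s1.png')
crop(t,365,200,150,120,5,'pics/t2.png')
```

```text
(no output)
```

View pics/t1.png

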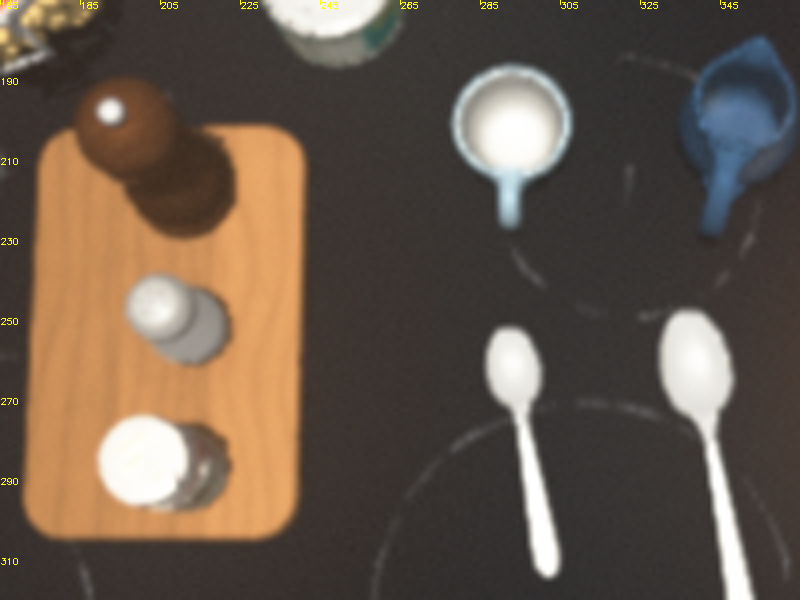

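View pics/s1.png

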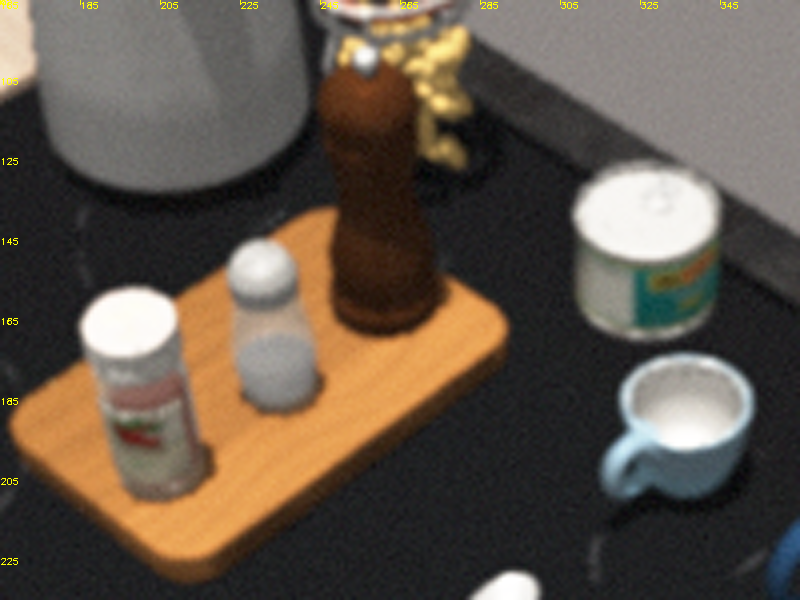

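View pics/t2.png

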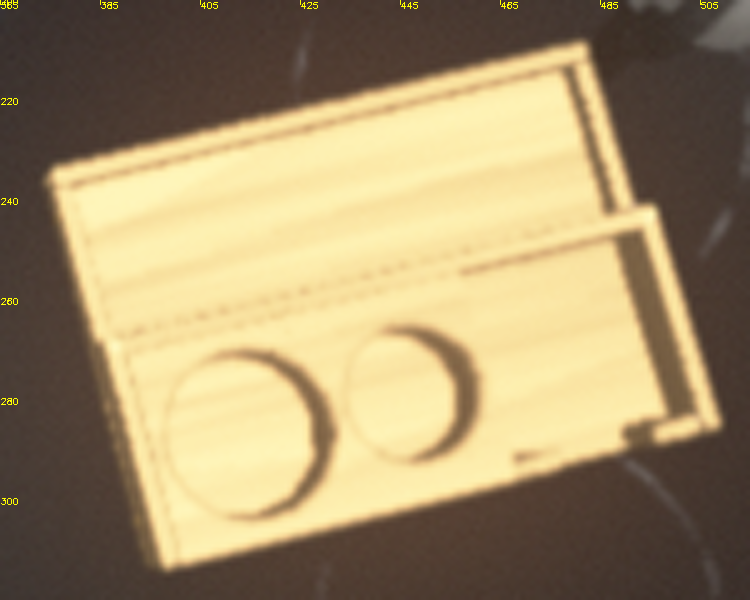

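The top view shows the mill knob at (192.5,197.8), the salt cap at (205,245.8), the jar cap at (200.8,285), the jug handle tip at (343,228), and the caddy with its mill well at (414.8,286.8) and salt well at (447.5,278.8). In the scene view the knob is at (256.3,100), the salt dome at (230.5,151.3) and the jar cap at (198.3,165.5). Next I'll turn these into positions.

```bash
cat > m.py <<'E'
from h import *
import pickle
from scipy.optimize import least_squares
T=pickle.load(open('top0.pkl','rb'));S=pickle.load(open('scene0.pkl','rb'))
f=lambda n,a,b:print(n,np.round(1000*tri([(T,a),(S,b)])[0],1),np.round(tri([(T,a),(S,b)])[1],1))
f('knob',(192.5,197.75),(256.25,100)); f('salt',(205,245.75),(230.5,151.25)); f('jarcap',(200.75,285),(198.25,165.5))
# board bottom-ish / caddy
P=[(-90,125,46),(-90,-125,46),(10,-125,46),(90,-125,26),(90,125,26),(-44,74,46),(-44,1,46)]
U=[(398,313.6),(508.6,285.6),(496,241.6),(482.4,208.4),(375,234),(414.8,286.8),(447.5,278.8)]
def res(p):
    c,s=np.cos(p[3]),np.sin(p[3]);r=[]
    for a,u in zip(P,U):
        a=np.array(a)/1000;X=[p[0]+c*a[0]-s*a[1],p[1]+s*a[0]+c*a[1],p[2]+a[2]];r+=list(proj(T,X)-u)
    return r
r=least_squares(lambda p:res([p[0],p[1],0,p[2]]),[.5,-.3,.2]);print('caddy z0',r.x,np.round(r.fun,1))
tim=cv2.imread('pics/top0.png');sim=cv2.imread('pics/scene0.png')
p=[r.x[0],r.x[1],0,r.x[2]]
print('scene uv of caddy pts',[np.round(proj(S,[p[0]+np.cos(p[3])*a[0]/1e3-np.sin(p[3])*a[1]/1e3,p[1]+np.sin(p[3])*a[0]/1e3+np.cos(p[3])*a[1]/1e3,a[2]/1e3]),0).tolist() for a in P])
# spoons
for nm,im,c,box in [('soup T',tim,T,(325,243,362,336)),('tea T',tim,T,(282,247,310,320)),('soup S',sim,S,(274,246,348,335)),('tea S',sim,S,(248,224,304,284))]:
    x0,y0,x1,y1=box;m=(im[y0:y1,x0:x1].min(2)>110).astype(np.uint8)
    n,l,st,ce=cv2.connectedComponentsWithStats(m);k=1+st[1:,4].argmax();ys,xs=np.where(l==k)
    pts=np.array([at(c,(x+x0,y+y0),.006)[:2] for x,y in zip(xs,ys)])*1000
    q=pts-pts.mean(0);w,v=np.linalg.eigh(q.T@q);d=v[:,1]*(np.sign(v[0,1]));a=q@d
    e0,e1=[pts[abs(a-z)<6].mean(0) for z in (a.min()+3,a.max()-3)]
    mid=pts.mean(0)+d*(a.min()+a.max())/2
    lm=pts[abs(a-(a.min()+a.max())/2)<8].mean(0)
    print(nm,'len',round(np.ptp(a)),'ends',e0.round(),e1.round(),'ang',np.degrees(np.arctan2(*(e1-e0)[::-1])).round(1),'mid',lm.round(1))
# jug blue
for nm,im,c,box in [('T',tim,T,(325,170,372,235)),('S',sim,S,(350,188,412,250))]:
    x0,y0,x1,y1=box;h=im[y0:y1,x0:x1].astype(int);m=((h[...,0]-h[...,2])>25)
    ys,xs=np.where(m);print('jug',nm,xs.min()+x0,xs.max()+x0,ys.min()+y0,ys.max()+y0)
cv2.imwrite('pics/s2.png',cv2.resize(sim[180:280,335:435],None,fx=4,fy=4,interpolation=cv2.INTER_CUBIC))
cv2.imwrite('pics/j2.png',np.hstack([cv2.resize(sim[180:255,345:415],None,fx=5.6,fy=5.6,interpolation=2),cv2.resize(tim[170:245,320:390],None,fx=5.6,fy=5.6,interpolation=2)]))
E
python3 m.py
```

```text
knob [656.9 245.7 175.5] [0.3 0.3]
salt [574.5 234.4 105.8] [0.6 0.6]
jarcap [495.6 232.4 123.5] [1.4 1.4]
caddy z0 [ 0.56557483 -0.26353252  0.25427218] [-0.6  0.1  0.7  0.3 -0.1 -0.4 -0.2  0.1 -0.1 -0.2  0.1  0.1  0.1  0. ]
scene uv of caddy pts [[336.0, 336.0], [484.0, 408.0], [506.0, 355.0], [519.0, 324.0], [385.0, 265.0], [378.0, 328.0], [420.0, 348.0]]
soup T len 191 ends [410. -72.] [588. -35.] ang 11.8 mid [499.3 -53.8]
tea T len 140 ends [448.  38.] [576.  65.] ang 11.6 mid [511.4  51.6]
soup S len 196 ends [410. -73.] [591. -30.] ang 13.2 mid [500.  -49.4]
tea S len 145 ends [448.  37.] [579.  67.] ang 13.1 mid [512.7  54.6]
jug T 336 363 179 227
jug S 350 406 189 243
```

View pics/j2.png

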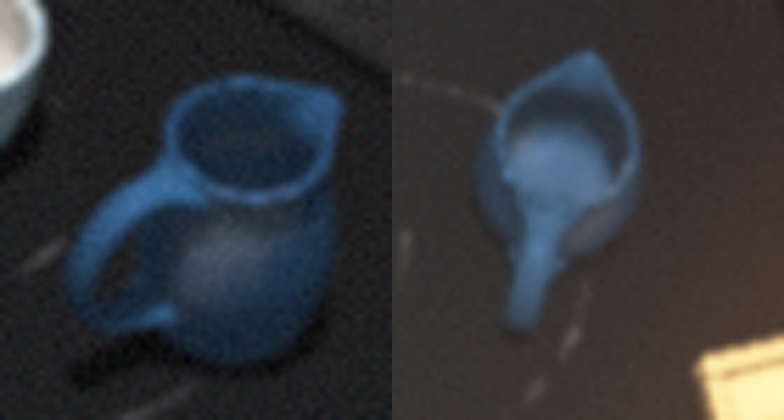

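Caddy fit is good (residuals under 1 px): origin (565.6,-263.5), yaw 14.6°. Soup spoon's middle is at about (499,-52), heading 12°. The jug rim centre is at about (389.6,204.3) in the scene and (351.3,194.3) in the top view, with the handle tip at (357,227) and (343,228).

```bash
cat >> h.py <<'E'
def go(x,y,z,hy,rowsay=True):
    """total move to TCP (mm) with tool-y heading hy(deg): turn wz, then shift in tool axes after the turn, before the turn"""
    o=get_obs();w,a,b,c=o['eef_rot'];R=Ro.from_quat([a,b,c,w]);p=o['eef_pos']*1000
    h=np.radians(hy);Y=np.array([np.cos(h),np.sin(h),0]);Z=np.array([0,0,-1.]);G=np.column_stack([np.cross(Y,Z),Y,Z])
    rv=(R.inv()*Ro.from_matrix(G)).as_rotvec()
    d=np.array([x,y,z])-p
    print('t',round(o['time_s'],2),'pos',p.round(1),'heading',np.degrees(np.arctan2(*R.as_matrix()[:2,1][::-1])).round(1),'tilt',np.round(R.as_matrix()[:,2],3),'op',round(o['opening'],3))
    print(' rotvec',rv.round(3),'shift before turn',(R.inv().apply(d)).round(1),'after',(G.T@d).round(1))
def caddy(x,y):
    a=.2543;return np.array([565.6+np.cos(a)*x-np.sin(a)*y,-263.5+np.sin(a)*x+np.cos(a)*y]).round(1)
E
python3 - <<'E'
from h import *
import pickle
T=pickle.load(open('top0.pkl','rb'));S=pickle.load(open('scene0.pkl','rb'))
f=lambda n,a,b:print(n,np.round(1000*tri([(T,a),(S,b)])[0],1),np.round(tri([(T,a),(S,b)])[1],1))
f('rim',(351.25,194.3),(389.6,204.3)); f('tip',(343,228),(357.1,227.3))
for uv,z in [((347.9,208.4),.082),((343.2,227),.065),((351.25,194.3),.085)]: print(1000*at(T,uv,z))
print(1000*at(S,(357.1,227.3),.055))
for n,p in dict(mill=(-44,74),salt=(-44,1),jug=(-57,-75),grip=(-97,-75),spoon=(46,0)).items(): print(n,caddy(*p))
go(500,-52,150,102)
E
```

```text
rim [693.8 -62.7  86.6] [0.1 0.1]
tip [624.8 -47.1  68. ] [0.2 0.2]
[664.18677775 -56.10073532  82.        ]
[627.41684845 -47.50853579  65.        ]
[694.16670383 -62.70830529  85.        ]
[633.67394514 -40.0159229   55.        ]
mill [ 504.4 -202.9]
salt [ 522.8 -273.6]
jug [ 529.3 -350.4]
grip [ 490.6 -360.5]
spoon [ 610.1 -251.9]
t 0.15 pos [234.1 524.7 207.4] heading 65.9 tilt [-0.001 -0.001 -1.   ] op 1.002
 rotvec [-0.001 -0.001 -0.629] shift before turn [-477.9 -418.2   57.8] after [-140.2 -619.4   57.4]
```

{"op": "servo_tool", "data": {
  "commands": "0 0 0 -47 -41 0 1;0 0 0 -47 -41 0 1;0 0 0 -47 -41 0 1;0 0 0 -47 -41 0 1;0 0 0 -47 -41 0 1"
}}

```text
time_s: 0.78
eef_pos: [0.3658, 0.2403, 0.2081]
eef_rot: [0.0, 0.208, 0.978, 0.0]
wrist_force: [0.2, -0.2, 0.1]
opening: 1.002
grasp_force: 0.0
```

{"op": "servo_tool", "data": {
  "commands": "0 0 0 -47 -41 0 1;0 0 0 -47 -41 0 1;0 0 0 -47 -41 0 1;0 0 0 -47 -41 0 1;0 0 -0.157 0 0 0 0.7"
}}

```text
time_s: 1.4
eef_pos: [0.4715, 0.0116, 0.208]
eef_rot: [0.0, 0.132, 0.991, -0.0]
wrist_force: [-0.7, 0.8, 0.4]
opening: 0.812
grasp_force: 0.0
```

{"op": "servo_tool", "data": {
  "commands": "0 0 -0.157 0 0 0 0.7;0 0 -0.157 0 0 0 0.7;0 0 -0.157 0 0 0 0.7;0 0 0 0 0 0 0.7"
}}

```text
time_s: 1.9
eef_pos: [0.47, 0.0158, 0.2079]
eef_rot: [-0.0, -0.103, 0.995, 0.0]
wrist_force: [-0.2, 0.6, -0.2]
opening: 0.698
grasp_force: 0.0
```

Run:
```python
from h import *
import pickle
go(500,-52,150,102)
c=calibration('wrist');im=camera('wrist');pickle.dump(c,open('wrist1.pkl','wb'));cv2.imwrite('pics/w1.png',im)
```

```text
t 1.9 pos [470.   15.8 207.9] heading 101.8 tilt [-0.  0. -1.] op 0.698
 rotvec [ 0.    -0.    -0.003] shift before turn [-15.5 -72.5  57.8] after [-15.2 -72.5  57.9]
```

View pics/w1.png

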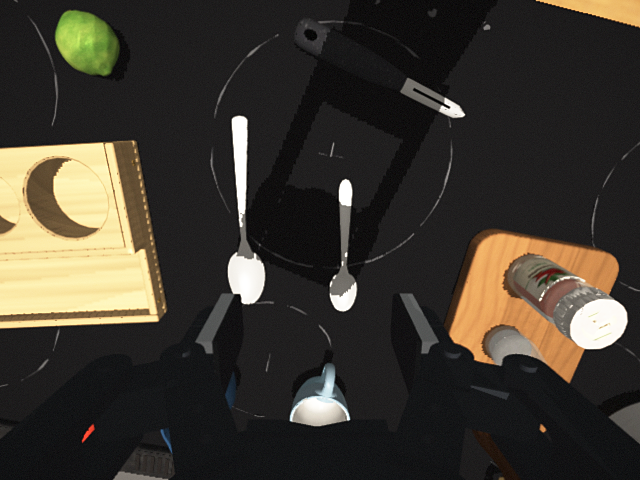

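The wrist view shows the soup spoon from its handle end (239,117) to its bowl tip (246,303), with the teaspoon to its right and clear of it.

Run:
```python
from h import *
import pickle
c=pickle.load(open('wrist1.pkl','rb'));T=pickle.load(open('top0.pkl','rb'))
a,b=1000*at(c,(239.5,117),.006),1000*at(c,(246.5,303),.008)
print(a,b,(a+b)/2,np.degrees(np.arctan2(b[1]-a[1],b[0]-a[0])))
t=tri([(c,(246.5,303)),(T,(337,247))]);print('bowl tip',t); 
print('mid pt handle', tri([(c,(242.5,210)),(T,(343.5,289))]))
m=(a+b)/2
go(m[0],m[1],60,102)
```

```text
[407.67696792 -69.16214958   6.        ] [591.43047811 -33.8131235    8.        ] [499.55372301 -51.48763654   7.        ] 10.889078910537954
bowl tip (array([ 0.59361885, -0.03571325,  0.00352158]), [np.float64(1.4945787231672059), np.float64(1.4945787231671703)])
mid pt handle (array([ 0.50012147, -0.05529767, -0.01675708]), [np.float64(1.4322618751780247), np.float64(1.4322618751780203)])
t 1.95 pos [470.1  15.8 207.9] heading 101.7 tilt [-0.  0. -1.] op 0.699
 rotvec [ 0.    -0.    -0.004] shift before turn [-15.2 -71.9 147.9] after [-14.9 -71.9 147.9]
```

{"op": "servo_tool", "data": {
  "commands": "0 0 0 -8 -36 45 0.6;0 0 0 -7 -36 45 0.6;0 0 0 0 0 50 0.6;0 0 0 0 0 40 0.6;0 0 0 0 0 18 0.6"
}}

```text
time_s: 2.58
eef_pos: [0.4978, -0.0511, 0.0073]
eef_rot: [-0.002, -0.102, 0.995, 0.001]
wrist_force: [-0.1, 0.1, 0.9]
opening: 0.604
grasp_force: 0.0
```

{"op": "servo_tool", "data": {
  "commands": "0 0 0 0 0 7 0.5;0 0 0 0 0 0 0;0 0 0 0 0 0 0;0 0 0 0 0 0 0;0 0 0 0 0 0 0"
}}

```text
time_s: 3.2
eef_pos: [0.5003, -0.0517, 0.0037]
eef_rot: [0.001, -0.104, 0.995, -0.0]
wrist_force: [-0.7, 0.7, -0.5]
opening: 0.0
grasp_force: 0.0
```

{"op": "servo_tool", "data": {
  "commands": "0 0 0 0 0 0 0.5;0 0 0 0 0 -30 0.5;0 0 0 0 0 -50 0.5;0 0 0 0 0 -40 0.5"
}}

```text
time_s: 3.7
eef_pos: [0.5, -0.0517, 0.1249]
eef_rot: [0.0, -0.104, 0.995, -0.0]
wrist_force: [0.4, 0.1, -0.3]
opening: 0.502
grasp_force: 0.0
```

Run:
```python
from h import *
import pickle
go(500,-52,3,102)
c=calibration('wrist');im=camera('wrist');pickle.dump(c,open('wrist2.pkl','wb'));cv2.imwrite('pics/w2.png',im)
```

```text
t 3.7 pos [500.  -51.7 124.9] heading 101.9 tilt [ 0.001 -0.    -1.   ] op 0.502
 rotvec [-0.     0.001 -0.001] shift before turn [  0.2  -0.2 121.9] after [ 1.000e-01 -3.000e-01  1.219e+02]
```

View pics/w2.png

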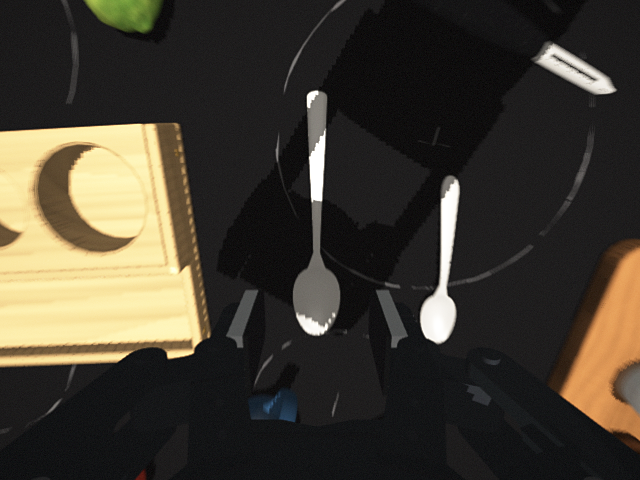

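The spoon is still in place, from (316,91) to (317,334). The fingers shut above it, so I need to go lower.

Run:
```python
from h import *
import pickle
c=pickle.load(open('wrist2.pkl','rb'))
a,b=1000*at(c,(316,91),.006),1000*at(c,(317,335),.008)
m=(a+b)/2
print(a,b,m,np.degrees(np.arctan2(b[1]-a[1],b[0]-a[0])))
c1=pickle.load(open('wrist1.pkl','rb'))
for n,u,v in [('end',(316,92),(239.5,118)),('tip',(317,334),(246.5,302)),('neck',(317,258),(243.5,244))]: print(n,tri([(c,u),(c1,v)]))
go(m[0],m[1],6,101.3)
```

```text
[407.28617864 -71.48702676   6.        ] [594.3826345  -31.13828121   8.        ] [500.83440657 -51.31265399   7.        ] 12.169880376884528
end (array([ 0.4080973 , -0.07107012, -0.00256442]), [np.float64(0.8359099360928028), np.float64(0.8359099360929554)])
tip (array([ 0.58390195, -0.03295126,  0.02213101]), [np.float64(1.028532468742365), np.float64(1.0285324687423822)])
neck (array([ 0.52490607, -0.04587363,  0.01478319]), [np.float64(0.021677888547365447), np.float64(0.021677888547357613)])
t 3.75 pos [503.3 -52.7 130.3] heading 101.9 tilt [ 0.008 -0.003 -1.   ] op 0.498
 rotvec [-0.005  0.008  0.011] shift before turn [  3.1   2.4 124.2] after [  2.1   1.8 124.3]
```

{"op": "servo_tool", "data": {
  "commands": "0 0 0 0 0 50 0.45;0 0 0 0 0 50 0.45;0 0 0 0 0 20 0.45;0 0 0 0 0 4 0.45;0 0 0 0 0 0 0.45"
}}

```text
time_s: 4.38
eef_pos: [0.5003, -0.0518, -0.0004]
eef_rot: [0.0, -0.104, 0.995, -0.0]
wrist_force: [0.1, 0.1, 0.5]
opening: 0.449
grasp_force: 0.0
```

{"op": "servo_tool", "data": {
  "commands": "0 0 0 0 0 2 0.45;0 0 0 0 0 1 0.45;0 0 0 0 0 1 0.45;0 0 0 0 0 0 0.45"
}}

```text
time_s: 4.88
eef_pos: [0.4998, -0.0516, -0.0048]
eef_rot: [0.0, -0.104, 0.995, -0.0]
wrist_force: [0.1, 0.8, -0.2]
opening: 0.447
grasp_force: 0.0
```

{"op": "servo_tool", "data": {
  "commands": "0 0 0 0 0 1 0.42;0 0 0 0 0 1 0.42;0 0 0 0 0 1 0.42;0 0 0 0 0 0 0.42"
}}

```text
time_s: 5.38
eef_pos: [0.4996, -0.0516, -0.0081]
eef_rot: [-0.0, -0.104, 0.995, 0.0]
wrist_force: [-0.2, 0.3, -0.3]
opening: 0.418
grasp_force: 0.0
```

{"op": "servo_tool", "data": {
  "commands": "0 0 0 0 0 0 0.36;0 0 0 0 0 0 0.32;0 0 0 0 0 0 0.32"
}}

```text
time_s: 5.75
eef_pos: [0.4998, -0.0516, -0.0079]
eef_rot: [0.0, -0.104, 0.995, -0.0]
wrist_force: [-0.2, -0.0, -1.4]
opening: 0.321
grasp_force: 0.0
```

{"op": "servo_tool", "data": {
  "commands": "0 0 0 0 0 0 0.28;0 0 0 0 0 0 0.24;0 0 0 0 0 0 0.24"
}}

```text
time_s: 6.12
eef_pos: [0.4998, -0.0516, -0.0079]
eef_rot: [0.0, -0.104, 0.995, -0.0]
wrist_force: [-0.5, -0.4, -0.6]
opening: 0.235
grasp_force: 0.0
```

{"op": "servo_tool", "data": {
  "commands": "0 0 0 0 0 0 0.2;0 0 0 0 0 0 0.16;0 0 0 0 0 0 0.12;0 0 0 0 0 0 0.12"
}}

```text
time_s: 6.62
eef_pos: [0.4998, -0.0516, -0.0079]
eef_rot: [-0.0, -0.104, 0.995, 0.0]
wrist_force: [0.5, 0.4, -0.7]
opening: 0.118
grasp_force: 0.0
```

Run:
```python
from h import *
import pickle
c=calibration('wrist');im=camera('wrist');S=camera('scene')
o=get_obs();print(o['eef_pos'],o['wrist_force'],o['opening'],o['grasp_force'])
cv2.imwrite('pics/w3.png',np.hstack([im[200:480,160:480],cv2.resize(S[200:340,250:410],None,fx=2,fy=2)]))
```

```text
[ 0.49978825 -0.05162215 -0.00791382] [-0.86250309 -0.31793089 -0.75854205] 0.12221008873641366 0.0
```

View pics/w3.png

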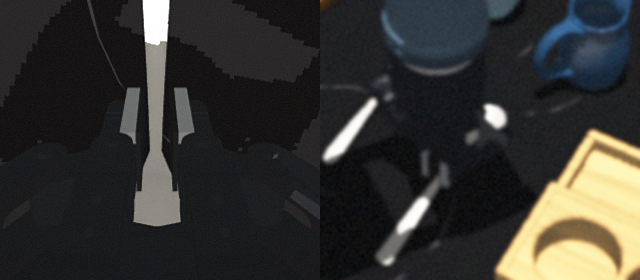

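The picture shows the fingers on either side of the spoon's handle, just behind the bowl. I'll keep closing.

{"op": "servo_tool", "data": {
  "commands": "0 0 0 0 0 0 0.06;0 0 0 0 0 0 0;0 0 0 0 0 0 0;0 0 0 0 0 0 0"
}}

```text
time_s: 7.22
eef_pos: [0.4998, -0.0516, -0.0079]
eef_rot: [0.0, -0.104, 0.995, 0.0]
wrist_force: [0.1, -0.5, 0.3]
opening: 0.0
grasp_force: 0.0
```

```bash
cat >> m.py <<'E'
print('----')
r=least_squares(res,[.5,-.3,0,.2]);print('free z',r.x,np.round(r.fun,1))
for z in (-.008,0,.01,.02,.03): print(z,proj(S,[.4998,-.0516,z]).round(1),proj(T,[.4998,-.0516,z]).round(1))
s=camera('scene');t=camera('top')
cv2.imwrite('pics/w4.png',np.hstack([cv2.resize(s[240:320,270:350],None,fx=5,fy=5,interpolation=2),cv2.resize(t[240:320,300:380],None,fx=5,fy=5,interpolation=2)]))
E
python3 m.py | sed -n '/----/,$p'
```

```text
----
free z [ 0.56600144 -0.26458593 -0.00379719  0.25426706] [-0.4 -0.   0.5  0.2 -0.3 -0.3 -0.3  0.3  0.2 -0.1  0.2 -0.   0.1 -0. ]
-0.008 [310.  294.7] [342.6 289.2]
0 [309.9 292.2] [342.8 289. ]
0.01 [309.8 289. ] [343.1 288.7]
0.02 [309.7 285.7] [343.3 288.4]
0.03 [309.5 282.3] [343.5 288.1]
```

View pics/w4.png

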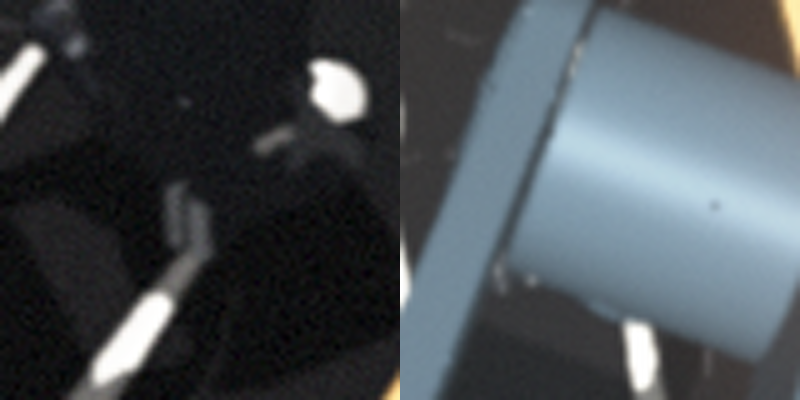

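In the scene view the pad tips at about (310,290) still stand above the spoon. I'll open and go lower step by step, watching the force.

{"op": "servo_tool", "data": {
  "commands": "0 0 0 0 0 0 0.4;0 0 0 0 0 0 0.4;0 0 0 0 0 2 0.4;0 0 0 0 0 2 0.4;0 0 0 0 0 0 0.4"
}}

```text
time_s: 7.95
eef_pos: [0.4995, -0.0515, -0.0122]
eef_rot: [-0.0, -0.104, 0.995, 0.0]
wrist_force: [-0.1, 0.8, -0.9]
opening: 0.402
grasp_force: 0.0
```

{"op": "servo_tool", "data": {
  "commands": "0 0 0 0 0 2 0.4;0 0 0 0 0 1 0.4;0 0 0 0 0 0 0.4"
}}

```text
time_s: 8.32
eef_pos: [0.4997, -0.0516, -0.0151]
eef_rot: [-0.0, -0.104, 0.995, 0.0]
wrist_force: [0.3, -0.0, -0.3]
opening: 0.4
grasp_force: 0.0
```

{"op": "servo_tool", "data": {
  "commands": "0 0 0 0 0 0 0.3;0 0 0 0 0 0 0.2;0 0 0 0 0 0 0.2"
}}

```text
time_s: 8.7
eef_pos: [0.5002, -0.0517, -0.0131]
eef_rot: [0.0, -0.104, 0.995, -0.0]
wrist_force: [-7.3, 2.5, 19.7]
opening: 0.2
grasp_force: 13.6
```

{"op": "servo_tool", "data": {
  "commands": "0 0 0 0 0 -2 0.1;0 0 0 0 0 0 0;0 0 0 0 0 0 0"
}}

```text
time_s: 9.07
eef_pos: [0.5029, -0.0525, -0.0089]
eef_rot: [0.003, -0.104, 0.995, -0.001]
wrist_force: [-7.7, 3.2, 31.0]
opening: -0.002
grasp_force: 16.0
```

{"op": "servo_tool", "data": {
  "commands": "0 0 0 0 0 -8 0;0 0 0 0 0 0 0.45;0 0 0 0 0 0 0.45;0 0 0 0 0 8 0.45;0 0 0 0 0 0 0.45"
}}

```text
time_s: 9.7
eef_pos: [0.4986, -0.0512, -0.0142]
eef_rot: [-0.001, -0.104, 0.995, 0.001]
wrist_force: [-0.5, -0.0, -0.4]
opening: 0.452
grasp_force: 0.0
```

{"op": "servo_tool", "data": {
  "commands": "0 0 0 0 0 2 0.45;0 0 0 0 0 1 0.45;0 0 0 0 0 1 0.45;0 0 0 0 0 1 0.45;0 0 0 0 0 0 0.45"
}}

```text
time_s: 10.32
eef_pos: [0.4998, -0.0516, -0.0179]
eef_rot: [-0.0, -0.104, 0.995, -0.0]
wrist_force: [0.2, -0.0, 0.4]
opening: 0.45
grasp_force: 0.0
```

{"op": "servo_tool", "data": {
  "commands": "0 0 0 0 0 1 0.45;0 0 0 0 0 1 0.45;0 0 0 0 0 1 0.45;0 0 0 0 0 0 0.45"
}}

```text
time_s: 10.82
eef_pos: [0.4997, -0.0516, -0.021]
eef_rot: [-0.0, -0.104, 0.995, 0.0]
wrist_force: [-1.1, 0.2, -0.1]
opening: 0.449
grasp_force: 0.0
```

{"op": "servo_tool", "data": {
  "commands": "0 0 0 0 0 1 0.45;0 0 0 0 0 1 0.45;0 0 0 0 0 0 0.45;0 0 0 0 0 0 0.34;0 0 0 0 0 0 0.34"
}}

```text
time_s: 11.45
eef_pos: [0.4998, -0.0516, -0.0229]
eef_rot: [-0.0, -0.104, 0.995, -0.0]
wrist_force: [-1.1, -0.4, 1.0]
opening: 0.347
grasp_force: 3.4
```

{"op": "servo_tool", "data": {
  "commands": "0 0 0 0 0 0 0.2;0 0 0 0 0 0 0;0 0 0 0 0 0 0;0 0 0 0 0 0 0"
}}

```text
time_s: 11.95
eef_pos: [0.4999, -0.0516, -0.0225]
eef_rot: [-0.0, -0.104, 0.995, -0.0]
wrist_force: [-2.2, -0.4, 6.0]
opening: 0.3
grasp_force: 58.5
```

{"op": "servo_tool", "data": {
  "commands": "0 0 0 0 0 -15 0;0 0 0 0 0 -35 0;0 0 0 0 0 -50 0;0 0 0 0 0 -40 0;0 0 0.17 0 0 0 0"
}}

```text
time_s: 12.58
eef_pos: [0.5028, -0.0526, 0.122]
eef_rot: [0.004, -0.017, 1.0, -0.002]
wrist_force: [-0.6, -0.3, -0.4]
opening: 0.292
grasp_force: 59.0
```

{"op": "servo_tool", "data": {
  "commands": "0 0 0.17 0 0 0 0;0 0 0.17 0 0 0 0;0 0 0.17 0 0 0 0;0 0 0.17 0 0 0 0;0 0 0.17 0 0 0 0"
}}

```text
time_s: 13.2
eef_pos: [0.4998, -0.0516, 0.1179]
eef_rot: [0.0, 0.397, 0.918, 0.0]
wrist_force: [0.1, 1.0, -0.1]
opening: 0.29
grasp_force: 59.0
```

{"op": "servo_tool", "data": {
  "commands": "0 0 0.17 0 0 0 0;0 0 0.17 0 0 0 0;0 0 0.165 0 0 0 0;0 0 0 0 0 0 0"
}}

```text
time_s: 13.7
eef_pos: [0.4999, -0.0516, 0.1178]
eef_rot: [0.0, 0.611, 0.791, 0.0]
wrist_force: [-0.6, -0.2, -0.4]
opening: 0.299
grasp_force: 59.0
```

Run:
```python
from h import *
go(610.1,-251.9,40,14.6)
o=get_obs();print(o['grasp_force'],o['wrist_force'])
import pickle
c=calibration('wrist');im=camera('wrist');S=camera('scene')
cv2.imwrite('pics/w5.png',np.hstack([im[100:480,130:530],S[100:480,230:630]]))
```

```text
t 13.7 pos [499.9 -51.6 117.8] heading 14.6 tilt [ 0.001 -0.    -1.   ] op 0.299
 rotvec [0.001 0.    0.001] shift before turn [-221.6   55.9   78. ] after [-221.6   56.2   77.8]
59.02400089194998 [-0.62557001 -0.20585787 -0.44528686]
```

View pics/w5.png

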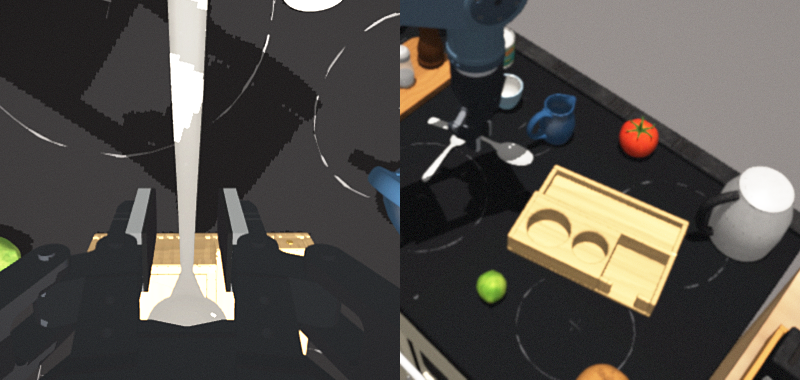

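The spoon is held level, with its bowl toward the caddy. Next I'll carry it to the trough.

{"op": "servo_tool", "data": {
  "commands": "0 0 0 -55 14 0 0;0 0 0 -55 14 0 0;0 0 0 -55 14 0 0;0 0 0 -56 14 0 0;0 0 0 0 0 0 0"
}}

```text
time_s: 14.42
eef_pos: [0.6104, -0.2556, 0.1166]
eef_rot: [0.001, 0.612, 0.791, -0.0]
wrist_force: [-0.2, 0.1, -0.1]
opening: 0.295
grasp_force: 59.1
```

{"op": "servo_tool", "data": {
  "commands": "0 0 0 0 0 45 0;0 0 0 0 0 40 0;0 0 0 0 0 25 0;0 0 0 0 0 10 0;0 0 0 0 0 0 0"
}}

```text
time_s: 15.05
eef_pos: [0.6093, -0.2509, -0.003]
eef_rot: [-0.0, 0.611, 0.791, -0.0]
wrist_force: [0.4, 0.3, -0.2]
opening: 0.295
grasp_force: 59.1
```

{"op": "servo_tool", "data": {
  "commands": "0 0 0 0 0 5 0;0 0 0 0 0 4 0;0 0 0 0 0 0 0"
}}

```text
time_s: 15.42
eef_pos: [0.6095, -0.2515, -0.0118]
eef_rot: [0.0, 0.612, 0.791, -0.0]
wrist_force: [-1.1, 0.4, -0.9]
opening: 0.299
grasp_force: 59.1
```

{"op": "servo_tool", "data": {
  "commands": "0 0 0 0 0 1 0;0 0 0 0 0 1 0;0 0 0 0 0 0 0"
}}

```text
time_s: 15.8
eef_pos: [0.6095, -0.2514, -0.014]
eef_rot: [-0.0, 0.612, 0.791, -0.0]
wrist_force: [0.0, -0.4, -0.8]
opening: 0.301
grasp_force: 59.1
```

{"op": "servo_tool", "data": {
  "commands": "0 0 0 0 0 0 0.34;0 0 0 0 0 0 0.4;0 0 0 0 0 0 0.4;0 0 0 0 0 -15 0.4;0 0 0 0 0 -40 0.4"
}}

```text
time_s: 16.42
eef_pos: [0.6079, -0.2505, 0.0401]
eef_rot: [-0.002, 0.612, 0.791, -0.0]
wrist_force: [-0.3, -0.3, -0.4]
opening: 0.403
grasp_force: 0.0
```

{"op": "servo_tool", "data": {
  "commands": "0 0 0 0 0 -60 0.6;0 0 0 0 0 -60 1;0 0 0 0 0 -25 1;0 0 0 0 0 0 1"
}}

```text
time_s: 16.92
eef_pos: [0.6113, -0.2525, 0.1907]
eef_rot: [0.004, 0.612, 0.791, 0.0]
wrist_force: [0.0, 0.6, -0.6]
opening: 1.0
grasp_force: 0.0
```

Run:
```python
from h import *
import pickle
go(574.5,234.4,200,95)
c=calibration('wrist');im=camera('wrist');pickle.dump(c,open('wrist6.pkl','wb'))
t=camera('top');s=camera('scene');cv2.imwrite('pics/w6r.png',im)
cv2.imwrite('pics/w6.png',np.hstack([im[:,140:540],s[180:420,330:530].repeat(2,0).repeat(2,1)]))
```

```text
t 16.93 pos [ 611.3 -252.5  190.7] heading 14.6 tilt [ 0.006 -0.004 -1.   ] op 1.0
 rotvec [ 0.     0.008 -1.404] shift before turn [480.5  86.8 -11.4] after [ -5.8 488.3  -9.3]
```

View pics/w6.png

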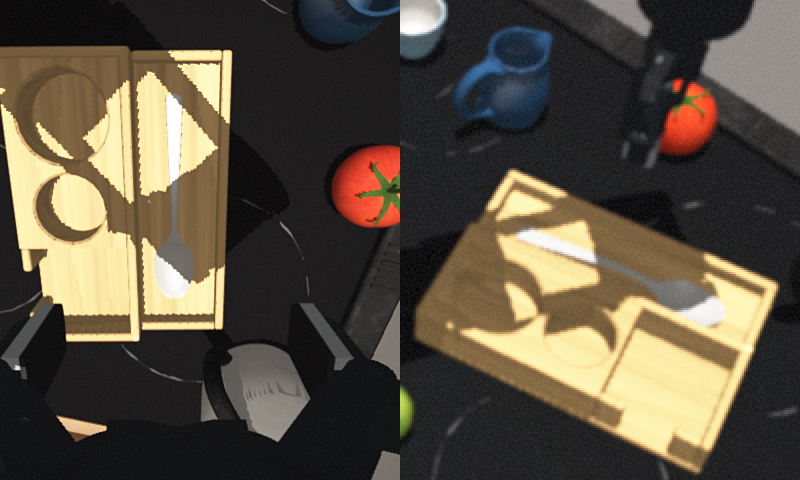

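The spoon lies flat along the trough. Next is the salt shaker.

{"op": "servo_tool", "data": {
  "commands": "0 0 0 50 9 -15 1;0 0 0 60 11 0 1;0 0 0 60 11 0 1;0 0 0 60 11 0 1;0 0 0 60 11 0 1"
}}

```text
time_s: 17.7
eef_pos: [0.5864, 0.0445, 0.199]
eef_rot: [-0.002, 0.612, 0.791, -0.001]
wrist_force: [1.6, -1.2, -0.6]
opening: 0.998
grasp_force: 0.0
```

{"op": "servo_tool", "data": {
  "commands": "0 0 0 60 11 0 1;0 0 0 60 11 0 1;0 0 -0.175 40 7 0 1;0 0 -0.175 0 0 0 1;0 0 -0.175 0 0 0 1"
}}

```text
time_s: 18.32
eef_pos: [0.5743, 0.2055, 0.1986]
eef_rot: [-0.002, 0.382, 0.924, -0.001]
wrist_force: [0.4, -0.6, 0.1]
opening: 0.999
grasp_force: 0.0
```

{"op": "servo_tool", "data": {
  "commands": "0 0 -0.175 0 0 0 1;0 0 -0.175 0 0 0 1;0 0 -0.175 0 0 0 1;0 0 -0.175 0 0 0 1;0 0 -0.175 0 0 0 1"
}}

```text
time_s: 18.95
eef_pos: [0.5746, 0.2045, 0.1987]
eef_rot: [-0.002, -0.044, 0.999, -0.0]
wrist_force: [0.1, -0.1, 0.1]
opening: 1.002
grasp_force: 0.0
```

{"op": "servo_tool", "data": {
  "commands": "0 0 0 0 0 0 1;0 0 0 0 0 0 1"
}}

```text
time_s: 19.2
eef_pos: [0.5752, 0.2046, 0.2]
eef_rot: [-0.001, -0.04, 0.999, -0.0]
wrist_force: [-0.1, 0.6, -0.3]
opening: 1.0
grasp_force: 0.0
```

Run:
```python
from h import *
import pickle
go(574.5,234.4,200,95)
c=calibration('wrist');im=camera('wrist');pickle.dump(c,open('wrist7.pkl','wb'));cv2.imwrite('pics/w7.png',im)
```

```text
t 19.2 pos [575.2 204.6 200. ] heading 94.6 tilt [-0.002 -0.    -1.   ] op 1.0
 rotvec [-0.    -0.002 -0.007] shift before turn [-1.6 29.7 -0. ] after [-1.9 29.7 -0. ]
```

View pics/w7.png

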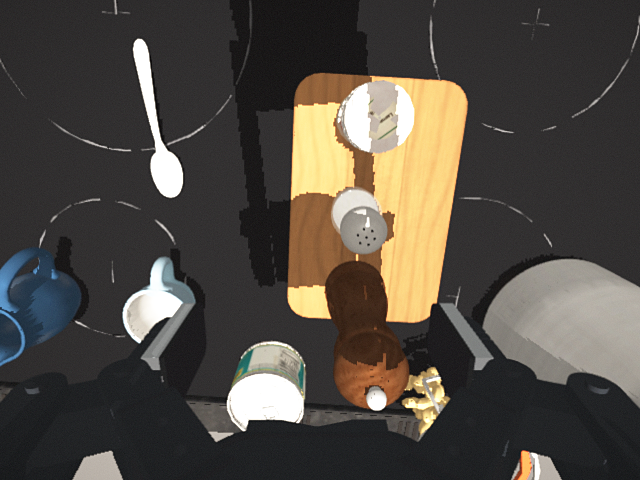

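The wrist view shows the salt cap at (364,232), the jar cap at (376,117) and the mill knob at (376,398), with the kettle clear on the right.

Run:
```python
from h import *
import pickle
W=pickle.load(open('wrist7.pkl','rb'));T=pickle.load(open('top0.pkl','rb'));S=pickle.load(open('scene0.pkl','rb'))
f=lambda n,a,b,w:print(n,np.round(1000*tri([(T,a),(S,b),(W,w)])[0],1),np.round(tri([(T,a),(S,b),(W,w)])[1],1),np.round(1000*tri([(T,a),(W,w)])[0],1))
f('knob',(192.5,197.75),(256.25,100),(376,398)); f('salt',(205,245.75),(230.5,151.25),(364,232)); f('jarcap',(200.75,285),(198.25,165.5),(376,117))
print('kettle left edge at z.1', at(W,(490,310),.1)*1000, at(W,(560,260),.1)*1000)
go(574.5,235,80,94.6)
```

```text
knob [657.2 246.7 173.8] [0.3 1.  1. ] [657.6 247.2 171.8]
salt [574.7 236.7 103.2] [2.1 0.8 2.3] [579.6 241.7  78.2]
jarcap [495.7 233.4 122.5] [1.1 1.9 1.1] [495.  235.6 114.3]
kettle left edge at z.1 [628.53079283 343.25959283 100.        ] [583.92243885 386.64396216 100.        ]
t 19.25 pos [575.4 204.6 200.2] heading 94.6 tilt [-0.001 -0.    -1.   ] op 0.998
 rotvec [-0.    -0.001  0.   ] shift before turn [ -1.7  30.4 120.2] after [ -1.5  30.4 120.2]
```

{"op": "servo_tool", "data": {
  "commands": "0 0 0 -1 32 0 0.75;0 0 0 0 0 0 0.75;0 0 0 0 0 50 0.75;0 0 0 0 0 50 0.75;0 0 0 0 0 20 0.75"
}}

```text
time_s: 19.88
eef_pos: [0.5718, 0.2356, 0.0777]
eef_rot: [-0.003, -0.041, 0.999, -0.001]
wrist_force: [-0.0, -0.0, -0.1]
opening: 0.75
grasp_force: 0.0
```

{"op": "servo_tool", "data": {
  "commands": "0 0 0 0 0 12 0.7;0 0 0 0 0 0 0.4;0 0 0 0 0 0 0.2;0 0 0 0 0 0 0;0 0 0 0 0 0 0"
}}

```text
time_s: 20.5
eef_pos: [0.5757, 0.2371, 0.0711]
eef_rot: [0.002, -0.042, 0.999, 0.0]
wrist_force: [-0.1, 0.3, 6.5]
opening: 0.345
grasp_force: 59.9
```

{"op": "servo_tool", "data": {
  "commands": "0 0 0 0 0 0 0.7;0 0 0 0 0 0 0.7;0 0 0 0 0 6 0.7;0 0 0 0 0 6 0.7;0 0 0 0 0 0 0.5"
}}

```text
time_s: 21.12
eef_pos: [0.5733, 0.2365, 0.0559]
eef_rot: [-0.001, -0.042, 0.999, -0.0]
wrist_force: [0.4, -0.8, -0.1]
opening: 0.508
grasp_force: 0.0
```

{"op": "servo_tool", "data": {
  "commands": "0 0 0 0 0 0 0.3;0 0 0 0 0 0 0;0 0 0 0 0 0 0;0 0 0 0 0 0 0"
}}

```text
time_s: 21.62
eef_pos: [0.5741, 0.2367, 0.0571]
eef_rot: [-0.0, -0.042, 0.999, -0.0]
wrist_force: [0.3, -0.4, -0.3]
opening: 0.369
grasp_force: 59.2
```

{"op": "servo_tool", "data": {
  "commands": "0 0 0 0 0 -10 0;0 0 0 0 0 -45 0;0 0 0 0 0 -50 0;0 0 0 0 -30 0 0;0 0 0 10 -52 0 0"
}}

```text
time_s: 22.25
eef_pos: [0.572, 0.1545, 0.1642]
eef_rot: [0.002, -0.043, 0.999, 0.0]
wrist_force: [0.8, -0.3, -1.7]
opening: 0.375
grasp_force: 59.5
```

{"op": "servo_tool", "data": {
  "commands": "0 0 0 11 -56 0 0;0 0 0 11 -56 0 0;0 0 0 11 -56 0 0;0 0 0 11 -56 0 0;0 0 0 11 -56 0 0"
}}

```text
time_s: 22.88
eef_pos: [0.5393, -0.1314, 0.1632]
eef_rot: [0.001, -0.042, 0.999, -0.0]
wrist_force: [0.5, 0.3, -1.3]
opening: 0.37
grasp_force: 59.5
```

{"op": "servo_tool", "data": {
  "commands": "0 0 0 11 -56 0 0;0 0 0 11 -56 0 0;0 0 0 5 -30 0 0;0 0 0 0 0 0 0;0 0 0 0 0 0 0"
}}

```text
time_s: 23.5
eef_pos: [0.5244, -0.2727, 0.1624]
eef_rot: [0.0, -0.042, 0.999, 0.0]
wrist_force: [-0.2, -0.1, -1.3]
opening: 0.364
grasp_force: 59.6
```

Run:
```python
from h import *
go(522.8,-273.6,46,94.6)
im=camera('wrist');s=camera('scene');print(get_obs()['grasp_force'])
cv2.imwrite('pics/w8.png',np.hstack([im[:,140:540],s[180:420,330:530].repeat(2,0).repeat(2,1)]))
```

```text
t 23.5 pos [ 524.4 -272.7  162.4] heading 94.8 tilt [ 0.  0. -1.] op 0.364
 rotvec [0.    0.    0.003] shift before turn [  1.7  -0.8 116.4] after [  1.7  -0.8 116.4]
59.57190877044923
```

View pics/w8.png

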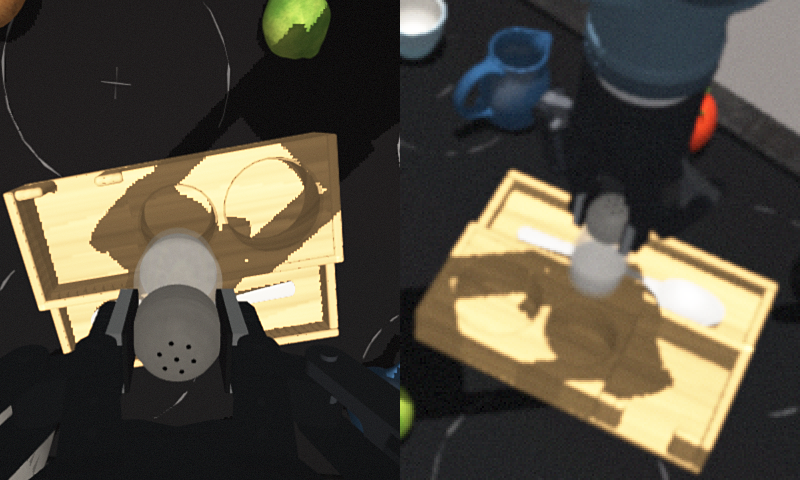

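The shaker is held upright over its well. That used up the picture views, so from here I'll measure numerically.

{"op": "servo_tool", "data": {
  "commands": "0 0 0 1.5 -1 40 0;0 0 0 0 0 35 0;0 0 0 0 0 25 0;0 0 0 0 0 10 0;0 0 0 0 0 0 0"
}}

```text
time_s: 24.22
eef_pos: [0.523, -0.2736, 0.052]
eef_rot: [-0.0, -0.042, 0.999, 0.0]
wrist_force: [-1.4, -0.1, -0.8]
opening: 0.37
grasp_force: 59.6
```

{"op": "servo_tool", "data": {
  "commands": "0 0 0 0 0 4 0;0 0 0 0 0 2 0;0 0 0 0 0 1 0;0 0 0 0 0 0 0"
}}

```text
time_s: 24.72
eef_pos: [0.523, -0.2745, 0.0453]
eef_rot: [0.0, -0.042, 0.999, -0.0]
wrist_force: [0.6, 0.1, -0.6]
opening: 0.366
grasp_force: 59.6
```

{"op": "servo_tool", "data": {
  "commands": "0 0 0 0 0 1 0;0 0 0 0 0 0.5 0;0 0 0 0 0 0 0.42;0 0 0 0 0 0 0.6;0 0 0 0 0 0 0.6"
}}

```text
time_s: 25.35
eef_pos: [0.523, -0.2744, 0.0436]
eef_rot: [0.0, -0.042, 0.999, -0.0]
wrist_force: [-1.1, -0.2, -0.2]
opening: 0.597
grasp_force: 0.0
```

{"op": "servo_tool", "data": {
  "commands": "0 0 0 0 0 -20 0.7;0 0 0 0 0 -50 0.7;0 0 0 0 0 -60 0.5;0 0 0 0 0 0 0.5"
}}

```text
time_s: 25.85
eef_pos: [0.5264, -0.277, 0.1817]
eef_rot: [0.005, -0.042, 0.999, -0.004]
wrist_force: [0.1, -0.3, -0.6]
opening: 0.503
grasp_force: 0.0
```

Run:
```python
from h import *
import pickle
c=calibration('wrist');im=camera('wrist');cv2.imwrite('pics/w9.png',im);pickle.dump(c,open('wrist9.pkl','wb'))
print('predict cap', proj(c,[.5228,-.2736,.098]),proj(c,[.5228,-.2736,.08]))
go(638.4,-50.2,150,77.3)
```

```text
predict cap [322.98316563 230.31463327] [322.78500179 223.22593798]
t 25.9 pos [ 524.8 -275.8  178.2] heading 94.8 tilt [ 0.006 -0.005 -1.   ] op 0.499
 rotvec [-0.005  0.006  0.305] shift before turn [-131.8  215.5   27.8] after [-61.2 245.1  28.2]
```

{"op": "servo_tool", "data": {
  "commands": "0 0 0.153 0 0 0 0.5;0 0 0.152 0 0 0 0.5;0 0 0 -20 55 0 0.5;0 0 0 -20 55 0 0.5;0 0 0 -20 55 0 0.5"
}}

```text
time_s: 26.52
eef_pos: [0.6177, -0.125, 0.1726]
eef_rot: [-0.001, 0.111, 0.994, 0.0]
wrist_force: [0.2, -0.6, -0.1]
opening: 0.501
grasp_force: 0.0
```

{"op": "servo_tool", "data": {
  "commands": "0 0 0 0 55 20 0.5;0 0 0 0 24 0 0.5;0 0 0 0 0 0 0.5;0 0 0 0 0 0 0.5"
}}

```text
time_s: 27.02
eef_pos: [0.6347, -0.05, 0.1532]
eef_rot: [-0.0, 0.111, 0.994, -0.0]
wrist_force: [-0.3, -0.3, 0.3]
opening: 0.5
grasp_force: 0.0
```

Run:
```python
from h import *
import pickle
go(638.4,-50.2,42,77.3)
c=calibration('wrist');im=camera('wrist');cv2.imwrite('pics/w10.png',im);pickle.dump(c,open('wrist10.pkl','wb'))
h=im.astype(int);m=((h[...,0]-h[...,2])>25).astype(np.uint8)
n,l,st,ce=cv2.connectedComponentsWithStats(m)
for k in range(1,n):
    if st[k,4]>150: print(st[k],ce[k].round())
for n,X in dict(rim=(.694,-.0627,.085),grip=(.6384,-.0502,.08),tip=(.6267,-.0475,.065)).items(): print(n,proj(c,X).round(1))
# cross-section of blue mask along columns of the handle
uv=proj(c,(.6384,-.0502,.08)).astype(int)
for r in range(uv[1]-30,uv[1]+31,10):
    xs=np.where(m[r,200:460])[0]; print(r,(xs.min()+200,xs.max()+200,len(xs)) if len(xs) else None)
w6=pickle.load(open('wrist9.pkl','rb'));i9=cv2.imread('pics/w9.png')
```

```text
t 27.02 pos [634.7 -50.  153.2] heading 77.3 tilt [-0.001 -0.    -1.   ] op 0.5
 rotvec [-0.    -0.001 -0.   ] shift before turn [ -3.7   0.7 111.2] after [ -3.6   0.7 111.2]
[453 189  70  68 609] [478. 214.]
[ 283  217   76  152 3362] [322. 304.]
[439 242  49  58 169] [452. 278.]
[546 279  51  62 900] [567. 301.]
rim [317.8 327.3]
grip [317.8 246.2]
tip [317.8 222.7]
216 (np.int64(458), np.int64(458), 1)
226 (np.int64(315), np.int64(330), 12)
236 (np.int64(314), np.int64(454), 16)
246 (np.int64(311), np.int64(445), 19)
256 (np.int64(313), np.int64(442), 20)
266 (np.int64(313), np.int64(440), 26)
276 (np.int64(312), np.int64(443), 28)
```

{"op": "servo_tool", "data": {
  "commands": "0 0 0 -2 1 40 0.5;0 0 0 0 0 40 0.5;0 0 0 0 0 20 0.5;0 0 0 0 0 11 0.5;0 0 0 0 0 0 0.3"
}}

```text
time_s: 27.7
eef_pos: [0.6374, -0.0494, 0.0427]
eef_rot: [-0.0, 0.111, 0.994, -0.0]
wrist_force: [0.1, -0.1, 0.7]
opening: 0.308
grasp_force: 0.0
```

{"op": "servo_tool", "data": {
  "commands": "0 0 0 0 0 0 0.2;0 0 0 0 0 0 0;0 0 0 0 0 0 0;0 0 0 0 0 0 0"
}}

```text
time_s: 28.2
eef_pos: [0.6381, -0.049, 0.0441]
eef_rot: [0.001, 0.111, 0.994, -0.0]
wrist_force: [-2.3, 0.7, 7.5]
opening: 0.118
grasp_force: 59.1
```

{"op": "servo_tool", "data": {
  "commands": "0 0 0 0 0 -4 0;0 0 0 0 0 -8 0;0 0 0 0 0 -20 0;0 0 0 0 0 -40 0;0 0 0 0 0 -40 0"
}}

```text
time_s: 28.82
eef_pos: [0.6373, -0.049, 0.1569]
eef_rot: [0.0, 0.111, 0.994, -0.0]
wrist_force: [-0.5, -0.6, -0.4]
opening: 0.12
grasp_force: 58.6
```

Run:
```python
from h import *
o=get_obs();print(o['grasp_force'],o['wrist_force'],o['torque'])
c=calibration('wrist');im=camera('wrist');cv2.imwrite('pics/w11.png',im)
h=im.astype(int);m=((h[...,0]-h[...,2])>25).astype(np.uint8);m[:, :200]=0;m[:,440:]=0
ys,xs=np.where(m);print(xs.min(),xs.max(),ys.min(),ys.max())
go(490.6,-360.5,160,104.6)
```

```text
58.61749627372774 [-0.49036141 -0.59494768 -0.38885653] [ 0.01443162  0.03748303 -0.01811487]
294 439 248 423
t 28.88 pos [640.9 -49.8 163.9] heading 77.3 tilt [ 0.01  -0.003 -1.   ] op 0.119
 rotvec [-0.003  0.01  -0.476] shift before turn [  78.4 -336.1    3.3] after [ 223.8 -262.8    3.9]
```

Run:
```python
from h import *
import pickle
S=calibration('scene')
def masks(im):
    h=im.astype(int);m=((h[...,0]-h[...,2])>25).astype(np.uint8)
    n,l,st,ce=cv2.connectedComponentsWithStats(m);print([(st[k].tolist(),ce[k].round().tolist()) for k in range(1,n) if st[k,4]>150])
masks(cv2.imread('pics/scene0.png'));masks(camera('scene'))
for z in (0.0,.11): print(proj(S,[.694,-.0627,z+.04]))
w=cv2.imread('pics/w11.png')
o=get_obs();print(o['wrist_force'],o['torque'])
masks(cv2.imread('pics/w10.png'));masks(w)
```

```text
[([316, 187, 28, 22, 228], [326.0, 200.0]), ([357, 193, 50, 51, 1525], [384.0, 219.0]), ([0, 307, 31, 104, 1974], [11.0, 354.0]), ([76, 399, 27, 18, 205], [90.0, 409.0])]
[([260, 0, 17, 28, 215], [267.0, 10.0]), ([362, 145, 52, 55, 1008], [395.0, 177.0]), ([316, 187, 29, 22, 239], [326.0, 201.0]), ([84, 402, 38, 62, 915], [106.0, 432.0])]
[387.55443244 221.36210999]
[392.63924435 179.15861199]
[-0.23002474 -0.44111779 -0.72434026] [ 0.00634249  0.04691159 -0.00927587]
[([453, 189, 70, 68, 609], [478.0, 214.0]), ([283, 217, 76, 152, 3362], [322.0, 304.0]), ([439, 242, 49, 58, 169], [452.0, 278.0]), ([546, 279, 51, 62, 900], [567.0, 301.0])]
[([450, 186, 67, 51, 588], [474.0, 209.0]), ([296, 269, 37, 125, 2674], [317.0, 339.0]), ([545, 277, 46, 33, 631], [565.0, 292.0]), ([294, 395, 46, 11, 276], [317.0, 399.0])]
```

{"op": "servo_tool", "data": {
  "commands": "0 0 0 13 -50 -4 0;0 0 0 13 -57 0 0;0 0 0 13 -57 0 0;0 0 0 13 -57 0 0;0 0 0 13 -57 0 0"
}}

```text
time_s: 29.55
eef_pos: [0.5117, -0.3073, 0.159]
eef_rot: [0.0, 0.111, 0.994, -0.0]
wrist_force: [0.4, -0.5, -1.3]
opening: 0.123
grasp_force: 58.7
```

{"op": "servo_tool", "data": {
  "commands": "0 0 0 13 -57 0 0;0 0 -0.12 0 0 0 0;0 0 -0.12 0 0 0 0;0 0 -0.12 0 0 0 0;0 0 -0.116 0 0 0 0"
}}

```text
time_s: 30.18
eef_pos: [0.4873, -0.3586, 0.1588]
eef_rot: [-0.0, -0.129, 0.992, 0.0]
wrist_force: [-0.2, -0.7, -1.3]
opening: 0.12
grasp_force: 58.8
```

{"op": "servo_tool", "data": {
  "commands": "0 0 0 0 0 0 0;0 0 0 0 0 0 0"
}}

```text
time_s: 30.42
eef_pos: [0.4875, -0.3585, 0.1587]
eef_rot: [-0.0, -0.126, 0.992, -0.0]
wrist_force: [-0.6, -0.1, -1.6]
opening: 0.124
grasp_force: 58.8
```

Run:
```python
from h import *
go(490.6,-360.5,51,104.6)
c=calibration('wrist');im=camera('wrist');cv2.imwrite('pics/w12.png',im)
S=camera('scene');cv2.imwrite('pics/s12.png',S);T=camera('top');cv2.imwrite('pics/t12.png',T)
def masks(im):
    h=im.astype(int);m=((h[...,0]-h[...,2])>25).astype(np.uint8)
    n,l,st,ce=cv2.connectedComponentsWithStats(m);print([(st[k].tolist(),ce[k].round().tolist()) for k in range(1,n) if st[k,4]>150])
masks(im);masks(S);masks(T)
X=np.array([*caddy(-40,-75),160-42+40])/1000;print(proj(calibration('scene'),X),proj(c,X+[0,0,.045]))
```

```text
t 30.43 pos [ 487.5 -358.5  158.7] heading 104.4 tilt [-0. -0. -1.] op 0.124
 rotvec [-0.    -0.    -0.003] shift before turn [ -2.5  -2.7 107.7] after [ -2.5  -2.7 107.7]
[([294, 263, 46, 163, 4387], [317.0, 348.0])]
[([0, 0, 598, 288, 62969], [348.0, 116.0]), ([0, 71, 57, 272, 5913], [22.0, 224.0]), ([458, 328, 22, 40, 297], [468.0, 348.0]), ([67, 405, 56, 75, 1386], [103.0, 443.0]), ([47, 442, 45, 38, 367], [69.0, 464.0])]
[([506, 219, 134, 189, 7386], [594.0, 314.0]), ([464, 356, 176, 124, 12250], [547.0, 428.0])]
[480.22286073 329.03289825] [309.78927249 467.8164461 ]
```

{"op": "servo_tool", "data": {
  "commands": "0 0 0 -2 -2.5 40 0;0 0 0 0 0 30 0;0 0 0 0 0 15 0;0 0 0 0 0 10 0;0 0 0 0 0 0 0"
}}

```text
time_s: 31.2
eef_pos: [0.4901, -0.3606, 0.0636]
eef_rot: [-0.0, -0.127, 0.992, 0.0]
wrist_force: [0.2, 0.4, -1.8]
opening: 0.118
grasp_force: 58.8
```

{"op": "servo_tool", "data": {
  "commands": "0 0 0 0 0 5 0;0 0 0 0 0 4 0;0 0 0 0 0 1 0;0 0 0 0 0 0 0"
}}

```text
time_s: 31.7
eef_pos: [0.4901, -0.3606, 0.0536]
eef_rot: [0.0, -0.127, 0.992, -0.0]
wrist_force: [-0.5, -0.2, -1.3]
opening: 0.122
grasp_force: 58.8
```

{"op": "servo_tool", "data": {
  "commands": "0 0 0 0 0 1 0;0 0 0 0 0 1 0;0 0 0 0 0 0 0"
}}

```text
time_s: 32.08
eef_pos: [0.4899, -0.361, 0.0525]
eef_rot: [-0.0, -0.127, 0.992, -0.0]
wrist_force: [-4.2, 0.4, 5.8]
opening: 0.12
grasp_force: 59.7
```

{"op": "servo_tool", "data": {
  "commands": "0 0 0 0 0 -0.5 0.2;0 0 0 0 0 0 0.35;0 0 0 0 0 0 0.35;0 0 0 0 0 -20 0.35;0 0 0 0 0 -50 0.5"
}}

```text
time_s: 32.7
eef_pos: [0.4887, -0.3591, 0.1212]
eef_rot: [-0.002, -0.127, 0.992, 0.002]
wrist_force: [1.2, -1.0, 0.7]
opening: 0.5
grasp_force: 0.0
```

{"op": "servo_tool", "data": {
  "commands": "0 0 0 0 0 -60 0.8;0 0 0 0 0 -30 0.8;0 0 0 0 0 0 0.8"
}}

```text
time_s: 33.08
eef_pos: [0.4918, -0.3622, 0.2172]
eef_rot: [0.002, -0.127, 0.992, -0.003]
wrist_force: [0.1, -0.7, -0.0]
opening: 0.805
grasp_force: 0.0
```

Run:
```python
from h import *
import pickle
c=calibration('wrist');im=camera('wrist');cv2.imwrite('pics/w13.png',im);pickle.dump(c,open('wrist13.pkl','wb'))
h=im.astype(int);m=((h[...,0]-h[...,2])>25).astype(np.uint8)
n,l,st,ce=cv2.connectedComponentsWithStats(m);print([(st[k].tolist(),ce[k].round().tolist()) for k in range(1,n) if st[k,4]>150])
for q,z in [((-40,-75),93),((-40,-75),8),((-109,-75),73),((-44,1),98),((2,-75),46),((-82,-95),46)]: print(q,z,proj(c,np.array([*caddy(*q),z])/1000).round())
go(657.2,246.7,200,95)
```

```text
[([290, 195, 66, 125, 3093], [324.0, 261.0])]
(-40, -75) 93 [320. 287.]
(-40, -75) 8 [319. 252.]
(-109, -75) 73 [320. 199.]
(-44, 1) 98 [414. 285.]
(2, -75) 46 [319. 306.]
(-82, -95) 46 [298. 222.]
t 33.12 pos [ 490.7 -361.1  214.3] heading 104.6 tilt [ 0.003 -0.003 -1.   ] op 0.802
 rotvec [-0.003  0.002  0.167] shift before turn [-314.   546.4   13.1] after [-218.8  591.    14.3]
```

The jug sits in its bay with its handle at (320,199), as predicted. Last is the mill.

{"op": "servo_tool", "data": {
  "commands": "0 0 0 -20 35 0 0.85;0 0 0 -30 52 0 0.85;0 0 0 -30 52 0 0.85;0 0 0 -30 52 0 0.85;0 0 0 -30 52 0 0.85"
}}

```text
time_s: 33.75
eef_pos: [0.5636, -0.0879, 0.2103]
eef_rot: [-0.001, -0.127, 0.992, 0.001]
wrist_force: [-0.0, -0.3, -1.6]
opening: 0.856
grasp_force: 0.0
```

{"op": "servo_tool", "data": {
  "commands": "0 0 0 -30 52 0 0.85;0 0 0 -30 52 0 0.85;0 0 0 -30 52 0 0.85;0 0 0 -30 52 0 0.85;0 0 0 -30 52 0 0.85"
}}

```text
time_s: 34.38
eef_pos: [0.6435, 0.201, 0.21]
eef_rot: [-0.002, -0.127, 0.992, -0.0]
wrist_force: [0.6, -0.2, 0.1]
opening: 0.849
grasp_force: 0.0
```

{"op": "servo_tool", "data": {
  "commands": "0 0 0 -20 35 0 0.85;0 0 0 0 0 0 0.85;0 0 0 0 0 0 0.85"
}}

```text
time_s: 34.75
eef_pos: [0.6539, 0.2376, 0.2103]
eef_rot: [-0.002, -0.127, 0.992, -0.0]
wrist_force: [-0.6, -0.6, -1.7]
opening: 0.849
grasp_force: 0.0
```

Run:
```python
from h import *
import pickle
go(657.2,246.7,125,104.6)
c=calibration('wrist');im=camera('wrist');cv2.imwrite('pics/w14.png',im);pickle.dump(c,open('wrist14.pkl','wb'))
uv=proj(c,(.6572,.2467,.178));print('knob pred',uv)
x,y=uv.astype(int);g=im[y-45:y+45,x-45:x+45].min(2).astype(int)
ys,xs=np.where(g>150);print(len(xs),np.median(xs)+x-45,np.median(ys)+y-45)
h=im.astype(int);m=((h[...,2]-h[...,0]>18)&(h[...,2]<150)).astype(np.uint8)
n,l,st,ce=cv2.connectedComponentsWithStats(m);print([(st[k].tolist(),ce[k].round().tolist()) for k in range(1,n) if st[k,4]>300])
```

```text
t 34.75 pos [653.9 237.6 210.3] heading 104.6 tilt [-0.003 -0.001 -1.   ] op 0.849
 rotvec [-0.    -0.003 -0.   ] shift before turn [-5.8  8.  85.3] after [-5.5  8.  85.3]
knob pred [330.58715229 272.65660439]
257 332.0 270.0
[([256, 0, 135, 292, 18028], [333.0, 146.0])]
```

{"op": "servo_tool", "data": {
  "commands": "0 0 0 -5 8 0 0.85;0 0 0 0 0 0 0.85;0 0 0 0 0 40 0.85;0 0 0 0 0 30 0.85;0 0 0 0 0 15 0.85"
}}

```text
time_s: 35.42
eef_pos: [0.6567, 0.2465, 0.125]
eef_rot: [-0.001, -0.126, 0.992, -0.0]
wrist_force: [-0.3, 0.2, 0.2]
opening: 0.854
grasp_force: 0.0
```

{"op": "servo_tool", "data": {
  "commands": "0 0 0 0 0 0 0.7;0 0 0 0 0 0 0.5;0 0 0 0 0 0 0.3;0 0 0 0 0 0 0"
}}

```text
time_s: 35.92
eef_pos: [0.6591, 0.2475, 0.1293]
eef_rot: [0.002, -0.127, 0.992, 0.0]
wrist_force: [1.7, 1.1, 4.8]
opening: 0.487
grasp_force: 56.3
```

{"op": "servo_tool", "data": {
  "commands": "0 0 0 0 0 0 0.8;0 0 0 0 0 0 0.8;0 0 0 0 0 5 0.8;0 0 0 0 0 5 0.8;0 0 0 0 0 0 0.6"
}}

```text
time_s: 36.55
eef_pos: [0.657, 0.247, 0.1159]
eef_rot: [-0.001, -0.127, 0.992, -0.0]
wrist_force: [-0.2, 0.4, -0.7]
opening: 0.613
grasp_force: 0.0
```

{"op": "servo_tool", "data": {
  "commands": "0 0 0 0 0 0 0.5;0 0 0 0 0 0 0.3;0 0 0 0 0 0 0;0 0 0 0 0 0 0"
}}

```text
time_s: 37.05
eef_pos: [0.6577, 0.2471, 0.1171]
eef_rot: [0.0, -0.127, 0.992, -0.0]
wrist_force: [0.1, -0.1, 0.0]
opening: 0.541
grasp_force: 61.7
```

{"op": "servo_tool", "data": {
  "commands": "0 0 0 0 0 -5 0;0 0 0 0 0 -15 0;0 0 0 0 0 -30 0;0 0 0 0 0 -30 0;0 0 0 10 -15 -5 0"
}}

```text
time_s: 37.67
eef_pos: [0.6535, 0.2308, 0.2062]
eef_rot: [0.003, -0.128, 0.992, 0.0]
wrist_force: [-0.1, -0.5, -2.7]
opening: 0.544
grasp_force: 61.8
```

{"op": "servo_tool", "data": {
  "commands": "0 0 0 20 -30 0 0;0 0 0 27 -41 0 0;0 0 0 27 -41 0 0;0 0 0 27 -41 0 0;0 0 0 27 -41 0 0"
}}

```text
time_s: 38.3
eef_pos: [0.5747, 0.008, 0.2012]
eef_rot: [-0.001, -0.127, 0.992, -0.0]
wrist_force: [0.1, -0.4, -1.7]
opening: 0.537
grasp_force: 61.9
```

{"op": "servo_tool", "data": {
  "commands": "0 0 0 27 -41 0 0;0 0 0 27 -41 0 0;0 0 0 27 -41 0 0;0 0 0 23 -35 0 0;0 0 0 13 -20 0 0"
}}

```text
time_s: 38.92
eef_pos: [0.5059, -0.1937, 0.2012]
eef_rot: [-0.001, -0.126, 0.992, 0.0]
wrist_force: [0.4, -0.3, -1.5]
opening: 0.545
grasp_force: 61.9
```

{"op": "servo_tool", "data": {
  "commands": "0 0 0 6 -9 0 0;0 0 0 0 0 0 0;0 0 0 0 0 0 0;0 0 0 0 0 0 0"
}}

```text
time_s: 39.42
eef_pos: [0.5049, -0.2008, 0.202]
eef_rot: [-0.0, -0.127, 0.992, 0.0]
wrist_force: [0.5, 0.6, -1.9]
opening: 0.542
grasp_force: 61.9
```

Run:
```python
from h import *
import pickle
go(504.4,-202.9,105,104.6)
c=calibration('wrist');im=camera('wrist');cv2.imwrite('pics/w15.png',im);pickle.dump(c,open('wrist15.pkl','wb'))
c0=pickle.load(open('wrist14.pkl','rb'))
h=im.astype(int);m=((h[...,2]-h[...,0]>18)&(h[...,2]<110)).astype(np.uint8)
n,l,st,ce=cv2.connectedComponentsWithStats(m);print([(st[k].tolist(),ce[k].round().tolist()) for k in range(1,n) if st[k,4]>300])
o=get_obs();p=o['eef_pos'];z0=p[2]-.096
print('base',proj(c,[p[0],p[1],z0]),'top',proj(c,[p[0],p[1],z0+.158]))
g=im[150:420,220:420].min(2);ys,xs=np.where(g>170);print('bright',len(xs))
print(o['grasp_force'],o['wrist_force'],o['torque'])
```

```text
t 39.42 pos [ 504.9 -200.8  202. ] heading 104.6 tilt [-0.  0. -1.] op 0.542
 rotvec [0.    0.    0.001] shift before turn [ 1.  -1.9 97. ] after [ 1.  -1.9 97. ]
[([46, 0, 74, 15, 513], [88.0, 7.0]), ([330, 22, 57, 68, 538], [355.0, 63.0]), ([255, 188, 124, 195, 17140], [317.0, 287.0]), ([120, 271, 15, 58, 318], [127.0, 297.0]), ([595, 336, 45, 92, 1232], [620.0, 385.0]), ([246, 405, 46, 17, 324], [268.0, 412.0])]
base [316.02746649 231.09902126] top [315.87498874 370.20169065]
bright 4926
61.905005636153874 [ 0.02818846  0.36822344 -1.87169948] [ 0.02996085 -0.00251732  0.00047975]
```

The mill hangs upright over its well: its base edge is at row 188, against 187 expected.

{"op": "servo_tool", "data": {
  "commands": "0 0 0 1 -2 25 0;0 0 0 0 0 25 0;0 0 0 0 0 20 0;0 0 0 0 0 15 0;0 0 0 0 0 6 0"
}}

```text
time_s: 40.1
eef_pos: [0.5039, -0.2034, 0.1102]
eef_rot: [-0.0, -0.127, 0.992, 0.0]
wrist_force: [0.5, -0.1, -1.9]
opening: 0.54
grasp_force: 61.9
```

{"op": "servo_tool", "data": {
  "commands": "0 0 0 0 0 3 0;0 0 0 0 0 2 0;0 0 0 0 0 1 0;0 0 0 0 0 0 0"
}}

```text
time_s: 40.6
eef_pos: [0.5043, -0.2041, 0.1054]
eef_rot: [0.0, -0.127, 0.992, -0.0]
wrist_force: [-0.3, 0.2, -1.7]
opening: 0.54
grasp_force: 61.9
```

{"op": "servo_tool", "data": {
  "commands": "0 0 0 0 0 1 0;0 0 0 0 0 0.5 0;0 0 0 0 0 0 0.6;0 0 0 0 0 0 0.8;0 0 0 0 0 0 0.85"
}}

```text
time_s: 41.22
eef_pos: [0.5042, -0.204, 0.1037]
eef_rot: [0.0, -0.127, 0.992, -0.0]
wrist_force: [-0.5, -0.5, -0.7]
opening: 0.848
grasp_force: 0.0
```

{"op": "servo_tool", "data": {
  "commands": "0 0 0 0 0 -20 0.85;0 0 0 0 0 -50 0.85;0 0 0 0 0 -50 0.85;0 0 0 0 0 -30 0.85"
}}

```text
time_s: 41.72
eef_pos: [0.505, -0.2045, 0.2567]
eef_rot: [0.001, -0.127, 0.992, -0.001]
wrist_force: [0.7, 0.8, -0.3]
opening: 0.85
grasp_force: 0.0
```

{"op": "servo_tool", "data": {
  "commands": "0 0 0 55 20 0 0.85;0 0 0 58 20 0 0.85;0 0 0 40 20 0 0.85;0 0 0 0 0 0 0.85;0 0 0 0 0 0 0.85"
}}

```text
time_s: 42.35
eef_pos: [0.3416, -0.1848, 0.2542]
eef_rot: [0.001, -0.127, 0.992, -0.001]
wrist_force: [0.4, -0.7, -0.1]
opening: 0.849
grasp_force: 0.0
```

Run:
```python
from h import *
import pickle
go(504.4,-202.9,105,104.6)
s=camera('scene');t=camera('top');cv2.imwrite('pics/sF.png',s);cv2.imwrite('pics/tF.png',t)
T=calibration('top');S=calibration('scene')
t0=cv2.imread('pics/top0.png');s0=cv2.imread('pics/scene0.png')
# bystanders: image change at their places
for n,(X,h) in dict(jar=((.4957,.2334),.122),tea=((.511,.0516),.006),cup=((.665,.055),.05)).items():
    for c,a,b in ((T,t0,t),(S,s0,s)):
        u=proj(c,[*X,h]).astype(int);r=lambda i:i[max(u[1]-14,0):u[1]+14,max(u[0]-14,0):u[0]+14].astype(int)
        print(n,u,np.abs(r(a)-r(b)).mean().round(1))
for n,q,z in [('knob',(-44,74),168-5),('saltcap',(-44,1),98-8),('jugtip',(-109,-75),73),('jugrim',(-40,-75),93)]:
    X=np.array([*caddy(*q),z])/1000;print(n,'T',proj(T,X).round(1),'S',proj(S,X).round(1))
def comp(nm,m,lo):
    n,l,st,ce=cv2.connectedComponentsWithStats(m.astype(np.uint8));print(nm,[(st[k].tolist(),ce[k].round(1).tolist()) for k in range(1,n) if st[k,4]>lo])
for nm,im,x0,y0,x1,y1 in (('T',t,365,190,520,330),('S',s,320,200,540,420)):
    h=im.copy();M=np.zeros(im.shape[:2],bool);M[y0:y1,x0:x1]=1;h=h.astype(int)
    comp(nm+' blue',(h[...,0]-h[...,2]>25)&M,60)
    comp(nm+' grey-bright',(abs(h[...,0]-h[...,2])<25)&(h.min(2)>110)&M,10)
    comp(nm+' mill',(h[...,2]-h[...,0]>12)&(h[...,2]<95)&M,150)
```

```text
t 42.35 pos [ 341.6 -184.8  254.2] heading 104.5 tilt [ 0.001 -0.001 -1.   ] op 0.849
 rotvec [-0.001  0.001 -0.001] shift before turn [-152.9  -58.1  149.4] after [-153.   -58.5  149.2]
jar [200 284] 6.0
jar [197 165] 45.6
tea [296 282] 2.9
tea [274 254] 58.2
cup [295 210] 5.9
cup [331 193] 27.8
knob T [427.8 282.9] S [383.6 286.3]
saltcap T [453.6 277.1] S [423.2 333.4]
jugtip T [494.6 299.6] S [451.3 395.3]
jugrim T [488.7 266.4] S [471.3 351.8]
T blue [([477, 260, 22, 39, 272], [487.3, 277.8])]
T grey-bright [([496, 190, 13, 5, 39], [501.4, 191.2]), ([510, 192, 10, 15, 83], [515.9, 200.5]), ([393, 227, 81, 27, 569], [441.1, 239.4]), ([439, 270, 21, 18, 283], [448.8, 278.3]), ([427, 280, 5, 5, 22], [429.0, 282.3])]
T mill [([365, 190, 155, 140, 9849], [435.9, 256.6]), ([401, 278, 17, 22, 180], [408.4, 288.0])]
S blue [([322, 200, 23, 9, 137], [332.3, 204.2]), ([445, 335, 44, 66, 1852], [465.4, 364.8])]
S grey-bright [([456, 200, 84, 54, 2277], [511.3, 217.4]), ([337, 263, 7, 5, 25], [340.1, 264.9]), ([382, 282, 8, 8, 51], [385.5, 285.6]), ([399, 297, 93, 47, 777], [455.2, 321.3]), ([407, 324, 27, 38, 731], [420.9, 343.3])]
S mill [([361, 281, 39, 65, 1295], [379.6, 321.9]), ([320, 370, 17, 34, 449], [326.8, 386.0])]
```

Run:
```python
from h import *
T=calibration('top');t=cv2.imread('pics/tF.png').astype(int)
m=np.zeros(t.shape[:2],np.uint8);m[220:260,388:480]=((abs(t[...,0]-t[...,2])<25)&(t.min(2)>110))[220:260,388:480]
ys,xs=np.where(m);P=np.array([1000*at(T,(x,y),.016)[:2] for x,y in zip(xs,ys)])-caddy(0,0);a=.2543
L=P@np.array([[np.cos(a),-np.sin(a)],[np.sin(a),np.cos(a)]])
print('spoon in caddy frame',L.min(0).round(),L.max(0).round())
ok=L[:,1].min()>-120 and L[:,1].max()<120
o=get_obs();print(o['grasp_force'],o['wrist_force'].round(1))
if ok: print(hand_in())
```

```text
spoon in caddy frame [ 28. -94.] [62. 95.]
0.0 [-0.1  1.6 -0. ]
the job is handed in; nothing more can be done
None
```

The caddy is made up for soup and handed in after about 42 s: spoon flat in the trough, mill and salt shaker in their wells, jug in its bay with its handle through the notch, and the jar, cup and teaspoon look unmoved; the verdict was not reported back.

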